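Shoot the strongbox bolt past its spring safety catch

TASK

Lock the low grey strongbox: press its long spring safety catch right down with one fingertip, and while you hold it down push the upright tab of the bolt with the other fingertip until the bolt is fully home through the keeper on the lid. Only then let the catch spring back up to lock the bolt, and come away; do not grasp anything, and leave the loose things on and around the box where they stand.

Things in the scene. Friction and masses are not known exactly. Their poses are not given: they have to be found in the camera images.
- strongbox: low grey steel box fixed to the bench, 180 (x) x 260 (y) x 45 mm high. Origin: centre of its underside, z up. Its +y is the way the bolt goes home, towards the lid (last 95 mm; does not move). On top, parallel to y: bolt on centre line x = +35.5 mm, catch paddle on x = -40 mm. From y = -130 to +14 mm only the tab and the paddle rise more than 71 mm above the bench.
- keeper (a point): top of the steel keeper bridge on the lid that the bolt's nose enters; 76 mm above the bench, at (+35.5, +66) mm of the box. A like guide bridge, also 76 mm, stands on the deck at y = +14 to +30 mm.
- paddle: pressing face of the spring safety catch: flat steel strip 30 mm wide (box x), 125 mm long (box y), 6 mm thick, beside the bolt. Origin: centre of its top face, at (-40, -57.5) mm of the box, 97 mm above the bench when up, 84 mm when fully down. Axes as the box's. It stays level, and a fingertip can slide along it while pressing.
- catch (a joint): how far the catch is pressed straight down, m: 0 up, 0.013 fully down on its stop. Spring: 3 N at first, 6.3 N fully down. From 0.008 on its tooth frees the bolt; if let up on the way it springs into the bolt's next notch (every 15 mm) and blocks it again.
- bolt (a joint): travel of the bolt along the box's +y, m: 0 to 0.003 at the start, 0.063 fully home on its stop. Friction about 1.5 N; it stays where it is left. The catch can spring up behind it, locking it, only from about 0.0605 on.
- tab (a point): middle of the top edge of the bolt's upright tab, a steel plate 34 mm wide (box x), 8 mm thick (box y), 77 to 113 mm above the bench; in the box at x = +35.5 mm, y = -75 mm + travel. Push its face that looks to the box's -y. Tab and paddle are 75.5 mm apart centre to centre, 43.5 mm between near edges: with the fingers across the bolt, one tip presses the paddle, the other stands behind the tab.
- brass_ring: bystander: brass bush, 37 mm diameter, 18 mm high, standing on the lid; origin at the centre of its underside
- seal_bullet: bystander: white seal guide bullet, 30 mm diameter, 52 mm high, standing on the lid; origin at the centre of its underside
- piston: bystander: damper piston, 44 mm diameter, 14 mm high, on the bench; origin at the centre of its underside
- seal_tin: bystander: flat tin, 62 mm diameter, 32 mm high, on the bench; origin at the centre of its underside
- spring: bystander: coil spring standing on the bench, 47 mm diameter, 52 mm high; origin at the centre of its underside
- grease_tub: bystander: tub with a press lid, 70 mm diameter, 72 mm high, on the bench; origin at the centre of its underside
- zip_case: bystander: black zip case, 66 x 97 x 38 mm, on the bench; origin at the centre of its underside

How it is judged:
By the outcome, as a careful person would: the job done as asked, in the order asked, and still so for the second after the job is handed in, with the robot touching nothing.
It also fails if it takes over 38 s, if anything falls off the work surface, if the arm or the gripper's body presses on something with over 40 N, if the wrist force passes 120 N, or if a joint passes its speed limit or range.

ROBOT

A 7-joint arm with a two-finger parallel gripper is mounted at the origin on a cart in front of the work surface, level with it; the furniture and walls round the work are solid. World frame = base frame: x ahead of the robot, y to its left, z up, the work surface at z = 0. Lengths are in m, angles in rad, forces in N, time in s.
With the tool pointing down it reaches from about 0.425 to 0.925 m from the base axis. Payload 6.8 kg.
Tool frame: the origin (TCP) lies at the very end of the fingers, on their centre line; the grasp point (between the pads) lies 19 mm behind it; z points along the fingers, y is the line along which they close (so a half turn about z gives the same grasp; the last joint's range is limited). The gripper opens to 85 mm and grips with 20 to 120 N. Pads are 22 mm wide; open, the fingers measure 114 mm over their backs; the gripper's body (76 mm by 85 mm) begins 54 mm behind the grasp point. The pads swing forward as they close: fully open they stand 13 mm farther back than shut.
Start: joints at [-1.278, 0.477, 0.022, 1.555, -0.011, 1.109, -0.083], TCP at [0.263, 0.622, 0.231] pointing down, gripper open.
Joint ranges: [-2.96, 2.96], [-0.34, 2.1], [-1.41, 1.46], [0.24, 2.44], [-1.37, 4.51], [0.17, 1.92], [-2.96, 2.96]. Speed limits (rad/s): [2.39, 2.39, 3.14, 3.14, 3.14, 3.14, 3.14].

INTERFACE

Orientations are given as a unit quaternion [w, x, y, z].
In Python, from station import readout, viewer, bot gives the robot as it stands. The module is installed in compiled form; this text tells all that it offers.
- The arm moves only by the shell command python3 -m handwheel 'ROWS' [FORCE]. ROWS is JSON, a list of rows, each a list of 3 entries, a list of its own where there are three numbers: the shift along the tool's x, y, z in mm, then the turn, a rotation vector about the tool's x, y, z in degrees, then the gripper command: -1 is fully open, 1 is shut, values between are in proportion. In form: [[[x, y, z], [ax, ay, az], grip], ...]. A call has 1 to 20 rows; each row is the pose to reach, as a shift and turn from the pose commanded when the call began, along the tool's axes at that moment; what a row does not reach only later rows make up. A row lasts 1/12 s, in which the tool goes at most 41.7 mm and 7.16 degrees, less where a joint would pass 70% of its speed; a pose out of reach is approached as far as the arm can. A call with a gripper value outside its range is refused whole. The fingers move at their own pace and stop on an object; FORCE is the grip in N (left out, the last holds). Time passes only in rows, so rows that repeat a pose let the fingers close. It gives the time, the measured TCP pose, the force and the opening at its end, in the units of the state.
- readout.get_obs(): the state, without advancing time (a new reading comes with each control period).
- viewer.read_camera(name): name is "side" or "top" or "wrist"; returns a dict with "frame" (480x640x3 uint8, red, green, blue), "fx", "fy", "cx", "cy" (pixels), "rvec" (rotation vector, rad) and "tvec" (3), from world to camera coordinates, as OpenCV has them; the wrist camera has in their place "tool_from_camera" (4x4, takes a point from camera to tool coordinates, whose origin is the TCP and whose axes are the flange's). Camera axes: x right, y down, z forward; pixel columns grow to the right and rows downward; lengths in m; the calibration is good to about 2 mm. A picture is of the moment at which its call begins: read the wrist's pose just before it. There is no depth.
- bot.hand_in(): hands the job in, once; it reports no verdict.
Trained networks look in a picture, given as the dict that the camera call returned (one of the last four; its "shot" number tells which), for a name from the list of things; names that differ only in an ending like _2 or _b are one class to them, and where a whole thing is asked for, a point or a joint stands for the part that bears it (a point fixed in the world has none). Each returns a list of dicts, best first, with "score" (0 to 1); they miss things now and then, are a little off and sometimes report something else, mostly with a low value. They report only what shows in the picture. A call takes as long as a camera call.
- viewer.search_frame(picture, target): "rect" ([centre column, centre row, width, height] in pixels, round what is visible of it).
- viewer.outline_of(picture, target): "mask" (480x640 bool, what is visible of it) and "rect" ([centre column, centre row, width, height] in pixels, round what is visible of it).
The state is a dict: "t": time; "q": joint angles; "joint_vel": joint speeds; "joint_torque": joint torques, N m; "eef_pos": TCP position; "tool_rot": TCP orientation; "contact_force": force on the tool from outside, world axes, zero at the start; "torque": the same for the moment, N m; "gripper_width": opening from 0.0 (shut) to 1.0 (fully open).
Only numpy, scipy, OpenCV 4.12 (cv2) and the standard library are available. Lean on these libraries where they do the work, as an engineer would, in place of code of your own. Each camera call takes 0.05 s, during which the arm holds its last target. There are 200 camera calls.

## Working session

There is one attempt and no reset: what is moved stays moved. The work goes in short steps, Python scripts to look and compute and a shell command to move; the robot and the scene stay as the last step left them, time stands still between calls to the robot, and variables do not carry over. Pictures are saved under pics/ and viewed, on a budget of 10 in all, crops included, one or two more only if the job needs it, and the job is handed in when it is done.

```bash
mkdir -p pics
cat > h.py <<'E'
import numpy as np, cv2
from scipy.spatial.transform import Rotation as R
from station import readout, viewer, bot
def cam(name):
    o=readout.get_obs(); p=viewer.read_camera(name)
    K=np.array([[p['fx'],0,p['cx']],[0,p['fy'],p['cy']],[0,0,1]])
    if name=='wrist':
        q=np.array(o['tool_rot']); T=np.eye(4); T[:3,:3]=R.from_quat(q[[1,2,3,0]]).as_matrix(); T[:3,3]=o['eef_pos']
        W=np.linalg.inv(T@np.array(p['tool_from_camera']))
    else:
        W=np.eye(4); W[:3,:3]=R.from_rotvec(np.ravel(p['rvec'])).as_matrix(); W[:3,3]=np.ravel(p['tvec'])
    return p,K,W
def save(p,f): cv2.imwrite('pics/'+f,p['frame'][:,:,::-1])
def at_z(K,W,uv,z):
    d=W[:3,:3].T@np.linalg.inv(K)@[uv[0],uv[1],1]; c=-W[:3,:3].T@W[:3,3]
    return c+d*(z-c[2])/d[2]
def proj(K,W,X):
    X=np.atleast_2d(X); c=X@W[:3,:3].T+W[:3,3]; u=c@K.T; return u[:,:2]/u[:,2:]
E
python3 - <<'E'
from h import *
print(readout.get_obs())
for n in ['top','side']:
    p,K,W=cam(n); save(p,n+'0.png')
    print(n,-W[:3,:3].T@W[:3,3],K[0,0])
    for t in ['strongbox','paddle','tab','keeper','brass_ring','seal_bullet','grease_tub','zip_case']:
        r=viewer.search_frame(p,t)
        print(n,t,[(np.round(x['rect']).tolist(),round(x['score'],2),np.round(at_z(K,W,x['rect'][:2],{'paddle':.097,'tab':.1}.get(t,.045)),3).tolist()) for x in r[:2]])
E
```

```text
{'t': 0.0, 'q': array([-1.27809779,  0.47779506,  0.02238688,  1.55647356, -0.01149982,
        1.10929251, -0.08309419]), 'joint_vel': array([ 0.0001995 ,  0.00044588, -0.0003064 , -0.00083   ,  0.00198588,
       -0.00107922,  0.00015285]), 'joint_torque': array([-6.18896374e-04, -5.96452975e+01,  1.60730258e+00, -2.81194085e+01,
        1.23595764e-02,  9.19540529e-03, -1.33162806e-05]), 'eef_pos': array([0.26316113, 0.62093534, 0.23032068]), 'tool_rot': array([-1.04662086e-04,  1.99067710e-01,  9.79985306e-01, -9.13873347e-04]), 'contact_force': array([0.04898642, 0.94821192, 0.12943051]), 'torque': array([ 0.01602977,  0.00891634, -0.02893453]), 'gripper_width': 1.0013938348634284}
top [ 0.3793553  -0.09276633  1.32822181] 568.5478139108199
top strongbox [([320.0, 245.0, 134.0, 115.0], 0.88, [0.506, -0.091, 0.045])]
top paddle [([339.0, 267.0, 57.0, 29.0], 0.92, [0.453, -0.135, 0.097])]
top tab [([348.0, 237.0, 62.0, 26.0], 0.94, [0.519, -0.153, 0.1])]
top keeper [([321.0, 244.0, 133.0, 112.0], 0.66, [0.508, -0.094, 0.045])]
top brass_ring [([273.0, 257.0, 17.0, 13.0], 0.6, [0.476, 0.014, 0.045])]
top seal_bullet [([275.0, 234.0, 15.0, 11.0], 0.5, [0.527, 0.011, 0.045])]
top grease_tub [([464.0, 176.0, 40.0, 34.0], 0.81, [0.675, -0.419, 0.045]), ([346.0, 237.0, 62.0, 25.0], 0.62, [0.525, -0.151, 0.045])]
top zip_case []
side [-0.78917107  0.45286041  0.95219771] 582.4356643928138
side strongbox [([309.0, 273.0, 69.0, 54.0], 0.7, [0.486, -0.034, 0.045])]
side paddle []
side tab []
side keeper [([309.0, 272.0, 65.0, 51.0], 0.9, [0.487, -0.034, 0.045])]
side brass_ring [([293.0, 273.0, 12.0, 10.0], 0.42, [0.499, 0.011, 0.045])]
side seal_bullet [([291.0, 262.0, 8.0, 19.0], 0.64, [0.557, -0.004, 0.045])]
side grease_tub [([398.0, 224.0, 20.0, 27.0], 0.85, [0.65, -0.402, 0.045])]
side zip_case [([454.0, 269.0, 28.0, 19.0], 0.71, [0.355, -0.425, 0.045]), ([309.0, 273.0, 66.0, 54.0], 0.39, [0.482, -0.032, 0.045])]
```

```bash
python3 -c "
import cv2
a=cv2.imread('pics/top0.png'); b=a[160:320,230:430]; cv2.imwrite('pics/topc.png',cv2.resize(b,None,fx=3.75,fy=3.75,interpolation=2))"
```

```text
(no output)
```

View pics/topc.png

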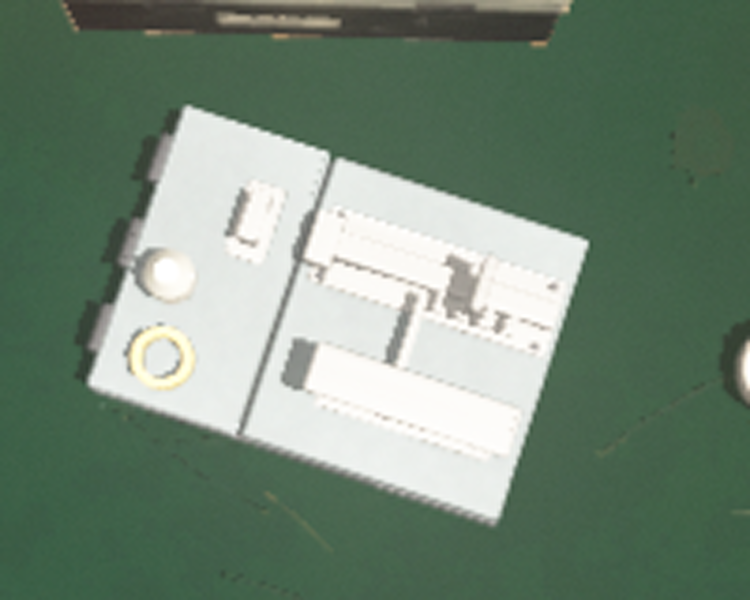

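View pics/top0.png

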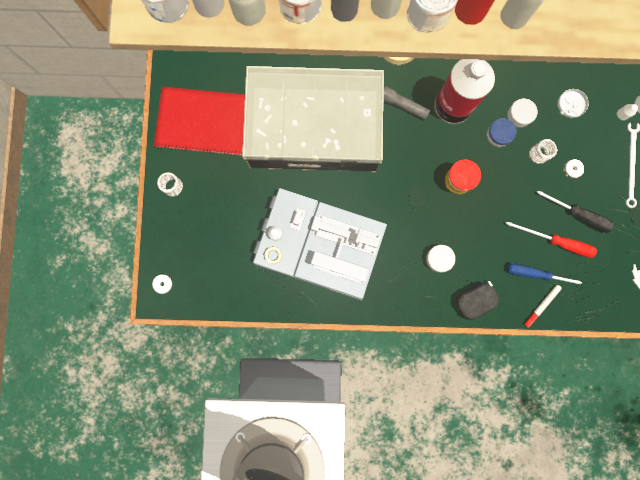

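The top view shows the box with its lid to the left (world +y). Crop corners are at about (187,106), (588,241), (497,523) and (90,387). The bolt is on the far side (+x), the paddle on the near side, and the ring and bullet are on the lid.

```bash
cat > fit.py <<'E'
from h import *
from scipy.optimize import least_squares
def box(v,P):
    c,s=np.cos(v[2]),np.sin(v[2]); P=np.atleast_2d(P)
    return np.c_[v[0]+c*P[:,0]-s*P[:,1], v[1]+s*P[:,0]+c*P[:,1], P[:,2]]
def goal(v,P):  # tool y along box -x/+x, z down; print shift in tool axes
    o=readout.get_obs(); q=np.array(o['tool_rot']); T=R.from_quat(q[[1,2,3,0]]).as_matrix()
    best=None
    for sg in (1,-1):
        y=sg*np.array([np.cos(v[2]),np.sin(v[2]),0]); z=np.array([0,0,-1]); G=np.c_[np.cross(y,z),y,z]
        rv=R.from_matrix(T.T@G).as_rotvec(degrees=True)
        print('sign',sg,'turn',rv.round(2),'shift mm',(T.T@(box(v,P)[0]-o['eef_pos'])*1e3).round(1))
E
python3 - <<'E'
from fit import *
p,K,W=cam('top')
uv=np.array([[187,106],[588,241],[497,523],[90,387]])/3.75+[230,160]
P=np.array([[.09,.13,.045],[.09,-.13,.045],[-.09,-.13,.045],[-.09,.13,.045]])
r=least_squares(lambda v:(proj(K,W,box(v,P))-uv).ravel(),[.5,-.09,.3])
v=r.x; print(v,r.fun.round(2)); np.save('v.npy',v)
print('paddle,tab,keeper px crop',((proj(K,W,box(v,[[-.04,-.0575,.097],[.0355,-.075,.113],[.0355,.066,.076]]))-[230,160])*3.75).round())
goal(v,[-.0023,-.105,.2])
p,K,W=cam('wrist'); print(np.array(p['tool_from_camera']).round(3))
E
```

```text
[ 0.50894242 -0.09362293 -0.29537304] [-0.43  0.21  0.58 -0.01  0.37  0.16 -0.52 -0.38]
paddle,tab,keeper px crop [[413. 401.]
 [484. 284.]
 [254. 216.]]
sign 1 turn [ 0.   -0.   83.96] shift mm [-513.9 -667.3   31.3]
sign -1 turn [  0.     0.   -96.04] shift mm [-513.9 -667.3   31.3]
[[-0.001 -0.955 -0.298  0.076]
 [ 1.    -0.001 -0.    -0.   ]
 [-0.    -0.298  0.955 -0.143]
 [ 0.     0.     0.     1.   ]]
```

```bash
python3 -m handwheel '[[[-402,-341,-20],[0,0,60],-0.44],[[-402,-341,-20],[0,0,60],-0.44],[[-402,-341,-20],[0,0,60],-0.44],[[-402,-341,-20],[0,0,60],-0.44],[[-402,-341,-20],[0,0,60],-0.44],[[-402,-341,-20],[0,0,60],-0.44],[[-402,-341,-20],[0,0,60],-0.44],[[-402,-341,-20],[0,0,60],-0.44],[[-402,-341,-20],[0,0,60],-0.44],[[-402,-341,-20],[0,0,60],-0.44],[[-402,-341,-20],[0,0,60],-0.44],[[-402,-341,-20],[0,0,60],-0.44],[[-402,-341,-20],[0,0,60],-0.44],[[-402,-341,-20],[0,0,60],-0.44]]'
python3 -c "
from fit import *
goal(np.load('v.npy'),[-.0023,-.105,.2]);print(readout.get_obs()['q'].round(2))"
```

```text
t: 2.17
eef_pos: [0.5032, 0.1437, 0.2522]
tool_rot: [0.002, 0.666, 0.746, 0.0]
contact_force: [-0.3, 0.0, 0.3]
gripper_width: 0.722
sign 1 turn [ 0.16  0.08 23.39] shift mm [-331.8  -64.9   52.7]
sign -1 turn [-1.2000e-01  2.2000e-01 -1.5661e+02] shift mm [-331.8  -64.9   52.7]
[-0.78  0.21  0.45  1.92 -0.1   1.03 -0.18]
```

```bash
python3 -m handwheel '[[[-332,-65,53],[0,0,23.4],-0.44],[[-332,-65,53],[0,0,23.4],-0.44],[[-332,-65,53],[0,0,23.4],-0.44],[[-332,-65,53],[0,0,23.4],-0.44],[[-332,-65,53],[0,0,23.4],-0.44],[[-332,-65,53],[0,0,23.4],-0.44],[[-332,-65,53],[0,0,23.4],-0.44],[[-332,-65,53],[0,0,23.4],-0.44],[[-332,-65,53],[0,0,23.4],-0.44],[[-332,-65,53],[0,0,23.4],-0.44],[[-332,-65,53],[0,0,23.4],-0.44],[[-332,-65,53],[0,0,23.4],-0.44]]'
python3 - <<'E'
from fit import *
v=np.load('v.npy'); goal(v,[-.0023,-.105,.2]); print(readout.get_obs()['q'].round(2))
p,K,W=cam('wrist'); 
for t in ['paddle','tab','strongbox']:
    for x in viewer.outline_of(p,t)[:1]: 
        m=x['mask'].astype(np.uint8); print(t,x['score'],cv2.minAreaRect(cv2.findNonZero(m)))
f=p['frame'].copy()
pp=[[-.055,-.12,.097],[-.025,-.12,.097],[-.025,.005,.097],[-.055,.005,.097],[.0185,-.079,.113],[.0525,-.079,.113],[.0185,-.071,.113],[.0525,-.071,.113]]
u=proj(K,W,box(v,pp)); print(u.round())
for a in u: cv2.circle(f,tuple(int(round(i)) for i in a),3,(255,0,0),-1)
p['frame']=f; save(p,'w1.png')
E
```

```text
t: 3.17
eef_pos: [0.4772, -0.185, 0.1983]
tool_rot: [-0.0, 0.8, 0.6, 0.0]
contact_force: [0.7, -0.7, -0.4]
gripper_width: 0.722
sign 1 turn [-0.01 -0.05  0.69] shift mm [-8.4  1.4 -1.7]
sign -1 turn [ 8.0000e-02 -1.0000e-02 -1.7931e+02] shift mm [-8.4  1.4 -1.7]
[-0.3   0.28  0.66  2.01 -0.22  0.92  0.19]
paddle 0.58 ((304.5708312988281, 160.0291290283203), (213.9929962158203, 130.3881072998047), 87.34931182861328)
tab 0.66 ((389.0, 152.5), (215.0, 70.0), 90.0)
strongbox 0.73 ((333.49993896484375, 133.99996948242188), (282.99993896484375, 267.99993896484375), 0.0)
[[239. 271.]
 [287. 271.]
 [284.  58.]
 [228.  57.]
 [360. 216.]
 [420. 216.]
 [361. 202.]
 [421. 202.]]
```

View pics/w1.png

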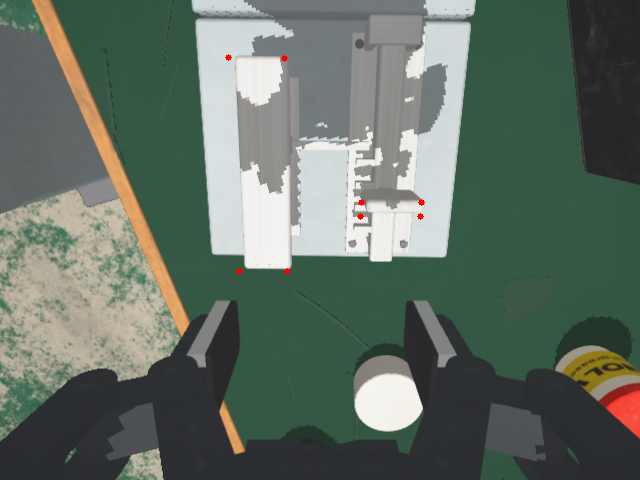

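The overlay agrees with the wrist view. The tab's top edge at about (393,206) is within 3 px of my prediction, and the paddle (245–291 at row 268) sits about 4 px right of it, so I'll shift +1.5 mm in y. Next I descend to just above the paddle.

```bash
python3 -m handwheel '[[[0,1.5,30],[0,0,0],-0.44],[[0,1.5,60],[0,0,0],-0.44],[[0,1.5,82],[0,0,0],-0.44],[[0,1.5,82],[0,0,0],-0.44],[[0,1.5,82],[0,0,0],-0.44],[[0,1.5,82],[0,0,0],-0.44]]'
python3 - <<'E'
from fit import *
v=np.load('v.npy'); goal(v,[-.0008,-.105,.117])
o=readout.get_obs(); print(o['eef_pos'],o['contact_force'])
p,K,W=cam('wrist'); save(p,'w2.png')
p,K,W=cam('side'); c=proj(K,W,box(v,[[0,-.09,.1]]))[0].astype(int); print(c)
f=p['frame'][c[1]-50:c[1]+50,c[0]-66:c[0]+66]; p['frame']=cv2.resize(f,None,fx=6,fy=6,interpolation=2); save(p,'s2.png')
E
```

```text
t: 3.87
eef_pos: [0.4789, -0.1873, 0.1175]
tool_rot: [0.001, 0.8, 0.599, 0.0]
contact_force: [-0.3, -0.3, -0.4]
gripper_width: 0.718
sign 1 turn [ 0.09 -0.    0.58] shift mm [-6.7  0.6  0.5]
sign -1 turn [ 0.0000e+00  1.4000e-01 -1.7942e+02] shift mm [-6.7  0.6  0.5]
[ 0.47892717 -0.18726563  0.11747132] [-0.30470207 -0.32391209 -0.38474261]
[357 246]
```

View pics/w2.png

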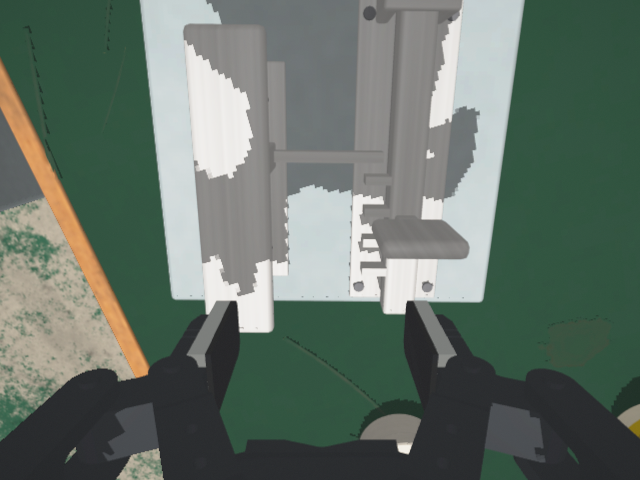

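View pics/s2.png

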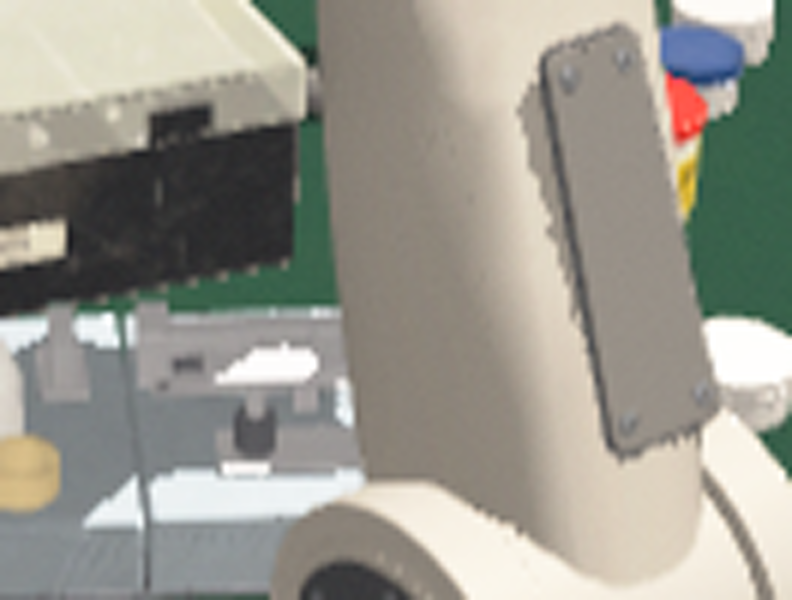

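The wrist view shows the left fingertip over the paddle's near end (207–273, row 330). The right tip (405–440, row 300) is clear behind the tab (373–468, row 258). The arm hides both in the side view. I'll descend onto the paddle and watch the force.

```bash
python3 -m handwheel '[[[-4,0.5,10],[0,0,0.6],-0.44],[[-4,0.5,20],[0,0,0.6],-0.44],[[-4,0.5,24],[0,0,0.6],-0.44],[[-4,0.5,24],[0,0,0.6],-0.44],[[-4,0.5,24],[0,0,0.6],-0.44]]'; python3 -m handwheel '[[[0,0,3],[0,0,0],-0.44],[[0,0,5],[0,0,0],-0.44],[[0,0,5],[0,0,0],-0.44],[[0,0,5],[0,0,0],-0.44]]'; python3 -c "
from fit import *
goal(np.load('v.npy'),[-.0008,-.102,.0885]); p,K,W=cam('wrist'); save(p,'w3.png')"
```

```text
t: 4.38
eef_pos: [0.4769, -0.1911, 0.0919]
tool_rot: [-0.001, 0.804, 0.595, -0.0]
contact_force: [-1.0, 0.5, -0.4]
gripper_width: 0.722
t: 4.72
eef_pos: [0.4774, -0.1913, 0.0874]
tool_rot: [0.0, 0.804, 0.595, -0.0]
contact_force: [-0.8, -0.0, 2.0]
gripper_width: 0.723
sign 1 turn [ 0.    0.   -0.04] shift mm [ 0.6  1.  -1.1]
sign -1 turn [  0.    -0.   179.96] shift mm [ 0.6  1.  -1.1]
```

View pics/w3.png

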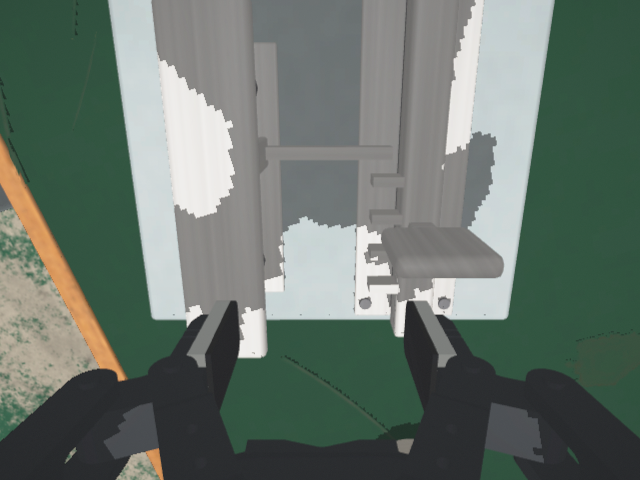

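The tip rests on the paddle (187–266 px, finger at 205–238) with first contact at 2 N. The right finger stands behind the tab (383–500). Now I press to the stop.

```bash
python3 -m handwheel '[[[0,0.5,4],[0,0,0],-0.44],[[0,0.5,8],[0,0,0],-0.44],[[0,0.5,11],[0,0,0],-0.44],[[0,0.5,11],[0,0,0],-0.44]]'; python3 -m handwheel '[[[0,0,1.5],[0,0,0],-0.44],[[0,0,3],[0,0,0],-0.44],[[0,0,3],[0,0,0],-0.44],[[0,0,3],[0,0,0],-0.44]]'
```

```text
t: 5.1
eef_pos: [0.4779, -0.1914, 0.0777]
tool_rot: [-0.001, 0.804, 0.595, 0.001]
contact_force: [-8.1, 2.8, 29.1]
gripper_width: 0.72
t: 5.43
eef_pos: [0.4781, -0.1915, 0.0769]
tool_rot: [-0.001, 0.804, 0.595, 0.001]
contact_force: [-12.7, 4.2, 56.5]
gripper_width: 0.721
```

Force rises steeply, so the paddle is on the stop. I'll ease to about 20 N and confirm the paddle height in a picture.

```bash
python3 -m handwheel '[[[0,0,-4],[0,0,0],-0.44],[[0,0,-4],[0,0,0],-0.44],[[0,0,-4],[0,0,0],-0.44]]'
python3 - <<'E'
from fit import *
v=np.load('v.npy'); goal(v,[-.0008,-.102,.0885])
p,K,W=cam('wrist'); f=p['frame'].copy()
for z,c in ((.097,(255,0,0)),(.084,(0,255,0))):
    for a in proj(K,W,box(v,[[-.055,-.12,z],[-.025,-.12,z],[-.025,-.05,z],[-.055,-.05,z]])): cv2.circle(f,tuple(int(round(i)) for i in a),3,c,-1)
for a in proj(K,W,box(v,[[.0185,-.079,.113],[.0525,-.079,.113],[.09,-.13,.045],[-.09,-.13,.045]])): cv2.circle(f,tuple(int(round(i)) for i in a),3,(255,255,0),-1)
p['frame']=f; save(p,'w4.png')
E
```

```text
t: 5.68
eef_pos: [0.4779, -0.1915, 0.0781]
tool_rot: [-0.0, 0.804, 0.595, 0.0]
contact_force: [-4.0, 0.6, 18.0]
gripper_width: 0.723
sign 1 turn [ 0.02 -0.05 -0.06] shift mm [  0.6   0.4 -10.4]
sign -1 turn [-8.0000e-02 -3.0000e-02  1.7994e+02] shift mm [  0.6   0.4 -10.4]
```

View pics/w4.png

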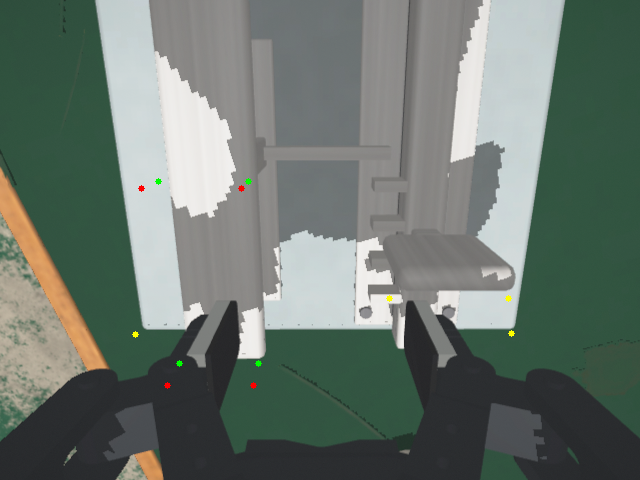

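The paddle end (row 358) matches the fully-down markers (green), with the same ~5 px offset as the box corners; it is well away from the up markers (row 385). The catch is right down, so I push along +x while holding.

```bash
python3 -m handwheel '[[[4,0,0],[0,0,0],-0.44],[[8,0,0],[0,0,0],-0.44],[[12,0,0],[0,0,0],-0.44],[[16,0,0],[0,0,0],-0.44],[[20,0,0],[0,0,0],-0.44],[[20,0,0],[0,0,0],-0.44]]'; python3 -m handwheel '[[[4,0,0],[0,0,0],-0.44],[[8,0,0],[0,0,0],-0.44],[[12,0,0],[0,0,0],-0.44],[[16,0,0],[0,0,0],-0.44],[[20,0,0],[0,0,0],-0.44],[[20,0,0],[0,0,0],-0.44]]'
python3 -c "
from fit import *
goal(np.load('v.npy'),[-.0008,-.025,.0781])"
```

```text
t: 6.23
eef_pos: [0.4845, -0.1757, 0.0785]
tool_rot: [0.003, 0.804, 0.594, -0.0]
contact_force: [-1.6, -7.8, 14.6]
gripper_width: 0.72
t: 6.73
eef_pos: [0.4902, -0.1571, 0.0786]
tool_rot: [0.003, 0.804, 0.594, -0.0]
contact_force: [-3.7, -10.1, 16.0]
gripper_width: 0.72
sign 1 turn [ 0.23  0.23 -0.15] shift mm [41.2 -1.5  0.3]
sign -1 turn [  0.35  -0.37 179.85] shift mm [41.2 -1.5  0.3]
```

```bash
python3 -m handwheel '[[[4,0.5,1],[0,0,0],-0.44],[[8,1,1],[0,0,0],-0.44],[[12,1,1],[0,0,0],-0.44],[[16,1,1],[0,0,0],-0.44],[[20,1,1],[0,0,0],-0.44],[[24,1,1],[0,0,0],-0.44],[[28,1,1],[0,0,0],-0.44],[[28,1,1],[0,0,0],-0.44]]'
python3 - <<'E'
from fit import *
v=np.load('v.npy'); goal(v,[-.0008,-.025,.0781])
p,K,W=cam('wrist'); save(p,'w5.png')
E
```

```text
t: 7.4
eef_pos: [0.4999, -0.1323, 0.0784]
tool_rot: [0.004, 0.804, 0.594, -0.0]
contact_force: [-4.0, -11.8, 24.5]
gripper_width: 0.72
sign 1 turn [ 0.34  0.28 -0.2 ] shift mm [14.6 -3.4  0.3]
sign -1 turn [  0.44  -0.53 179.8 ] shift mm [14.6 -3.4  0.3]
```

View pics/w5.png

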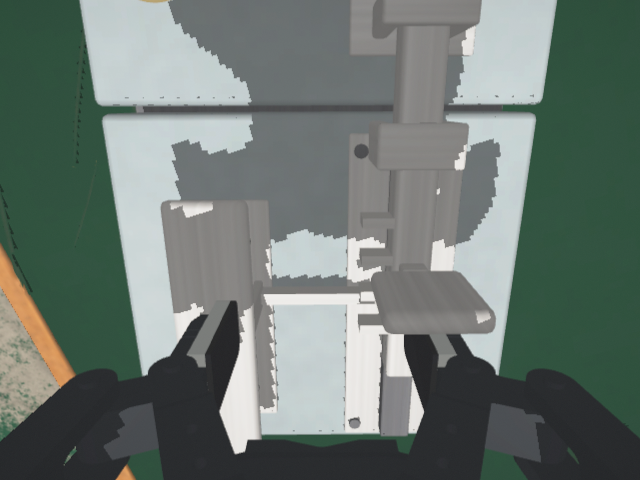

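The finger is carrying the tab (372–495, row 330) along, the bolt's nose is through the guide, and the paddle stays down. About 14 mm remains.

```bash
python3 -m handwheel '[[[4,-0.5,0],[0,0,0],-0.44],[[8,-1,0],[0,0,0],-0.44],[[11,-1,0],[0,0,0],-0.44],[[11,-1,0],[0,0,0],-0.44]]'; python3 -m handwheel '[[[2,0,0],[0,0,0],-0.44],[[4,0,0],[0,0,0],-0.44],[[4,0,0],[0,0,0],-0.44]]'
python3 -c "
from fit import *
goal(np.load('v.npy'),[-.0008,-.025,.0781])"
```

```text
t: 7.78
eef_pos: [0.503, -0.1212, 0.0784]
tool_rot: [0.004, 0.804, 0.594, 0.0]
contact_force: [-3.1, -12.6, 22.1]
gripper_width: 0.72
t: 8.03
eef_pos: [0.5037, -0.1186, 0.0785]
tool_rot: [0.005, 0.805, 0.593, 0.0]
contact_force: [-3.6, -16.5, 21.1]
gripper_width: 0.725
sign 1 turn [ 0.43  0.31 -0.3 ] shift mm [ 0.4 -3.1  0.3]
sign -1 turn [  0.48  -0.67 179.7 ] shift mm [ 0.4 -3.1  0.3]
```

```bash
python3 -m handwheel '[[[2,0,0],[0,0,0],-0.44],[[3,0,0],[0,0,0],-0.44],[[3,0,0],[0,0,0],-0.44],[[3,0,0],[0,0,0],-0.44]]';  python3 -m handwheel '[[[2,0,0],[0,0,0],-0.44],[[3,0,0],[0,0,0],-0.44],[[3,0,0],[0,0,0],-0.44],[[3,0,0],[0,0,0],-0.44]]'
python3 - <<'E'
from fit import *
v=np.load('v.npy'); goal(v,[-.0008,-.025,.0781])
p,K,W=cam('wrist'); save(p,'w6.png')
E
```

```text
t: 8.37
eef_pos: [0.5038, -0.1184, 0.0785]
tool_rot: [0.005, 0.806, 0.592, -0.001]
contact_force: [-5.8, -22.6, 20.7]
gripper_width: 0.721
t: 8.7
eef_pos: [0.5038, -0.1182, 0.0785]
tool_rot: [0.006, 0.807, 0.591, -0.002]
contact_force: [-6.6, -29.5, 21.5]
gripper_width: 0.719
sign 1 turn [ 0.48  0.59 -0.69] shift mm [ 0.  -3.1  0.4]
sign -1 turn [  0.92  -0.74 179.31] shift mm [ 0.  -3.1  0.4]
```

View pics/w6.png

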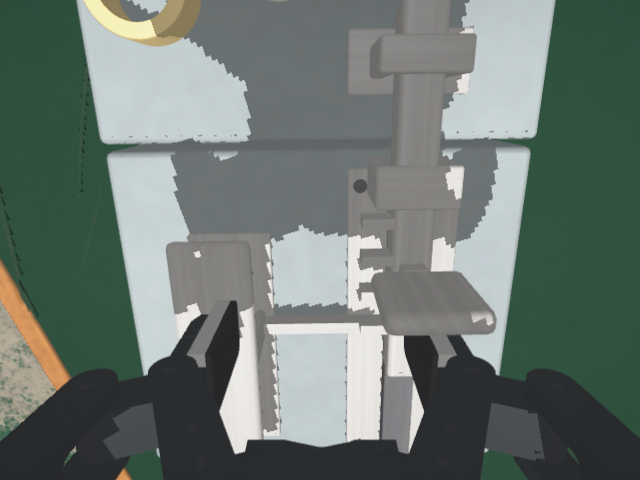

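The TCP has stopped at box y = −25 mm, as expected for full travel, while the force rises from 17 to 30 N. The picture shows the bolt through the keeper (375–475, row 55). I'll ease the push and then lift straight up.

```bash
python3 -m handwheel '[[[-3,0,0],[0,0,0],-0.44],[[-6,0,0],[0,0,0],-0.44],[[-6,0,0],[0,0,0],-0.44]]'; python3 -m handwheel '[[[0,0,-5],[0,0,0],-0.44],[[0,0,-12],[0,0,0],-0.44],[[0,0,-22],[0,0,0],-0.44],[[0,0,-40],[0,0,0],-0.44],[[-20,0,-70],[0,0,0],-0.44],[[-40,0,-110],[0,0,0],-0.44],[[-40,0,-110],[0,0,0],-0.44],[[-40,0,-110],[0,0,0],-0.44],[[-40,0,-110],[0,0,0],-0.44]]'
python3 - <<'E'
from fit import *
v=np.load('v.npy')
p,K,W=cam('wrist'); f=p['frame'].copy()
for z,c in ((.097,(255,0,0)),(.084,(0,255,0))):
    for a in proj(K,W,box(v,[[-.055,-.12,z],[-.025,-.12,z],[-.025,.005,z],[-.055,.005,z]])): cv2.circle(f,tuple(int(round(i)) for i in a),3,c,-1)
for a in proj(K,W,box(v,[[.0185,-.016,.113],[.0525,-.016,.113],[.09,-.13,.045],[-.09,-.13,.045],[.09,.035,.045],[-.09,.035,.045]])): cv2.circle(f,tuple(int(round(i)) for i in a),3,(255,255,0),-1)
p['frame']=f; save(p,'w7.png'); print(readout.get_obs()['contact_force'])
E
```

```text
t: 9.0
eef_pos: [0.5038, -0.1184, 0.0785]
tool_rot: [0.004, 0.806, 0.592, 0.001]
contact_force: [-3.5, -15.0, 21.5]
gripper_width: 0.718
t: 9.75
eef_pos: [0.4906, -0.1495, 0.1858]
tool_rot: [-0.0, 0.804, 0.595, 0.0]
contact_force: [-0.0, 1.2, -0.6]
gripper_width: 0.723
[0.12366196 0.39985524 0.16436939]
```

View pics/w7.png

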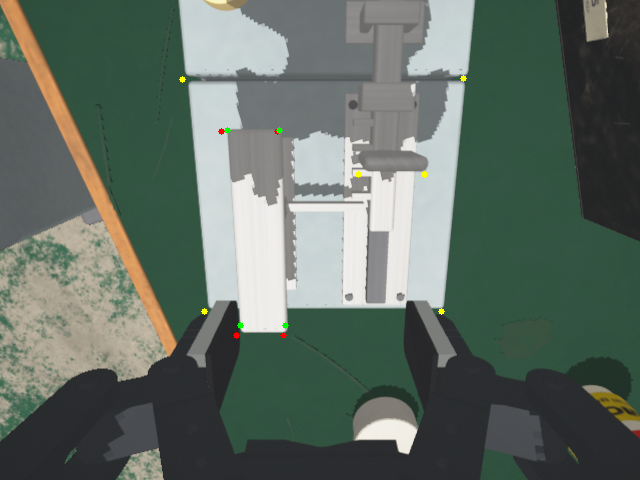

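Last view: the paddle end is at row 332, matching the up marker (335, less the box's 4 px offset) and not the down marker (325). The tab's face at about row 170 matches full travel (174 less 4), the bolt is through the keeper, and contact force is near zero.

```bash
python3 -c "
from station import bot
print(bot.hand_in())"
```

```text
the job is handed in; nothing more can be done
None
```

The strongbox is locked and the job is handed in, at about 10 s on the robot's clock. I pressed the catch to its stop with one fingertip and pushed the tab home with the other while holding the catch down. I then eased off the push and lifted straight up so the catch could spring back.

**Bolt:** the tool stopped at box y = −25 mm, within a millimetre of where full travel should end, while the push force rose from 17 to 30 N. The last wrist picture shows the bolt through the keeper.

**Catch:** in the last picture the paddle end is at row 332. That matches the up position (about 331 after the box's 4 px offset), not the down position (about 321).

**Forces:** the most read while pressing the catch was about 58 N at the wrist, against the 120 N limit. After lifting away, contact force was about zero.

**Loose things:** I went near none of them. I did not take a last overall picture to check that each one still stands where it was; the last wrist picture shows only the ring's edge on the lid.

**Disagreements:** marks from my box fit sat about 4–6 px (2–3 mm) off in the wrist pictures; I allowed for that when comparing. The side view was blocked by the arm. I viewed ten pictures, the whole budget.

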